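Stopper the flask and swing the hold-down bar over it

TASK

Close the flask for storage: take the stopper that fits its neck, lower it in (do not drop it) until its head rests fully home on the rim, and let go. Then swing the stand's hold-down bar round by its knob until it lies centred across the top of the stopper, against its end stop. Leave the wider stopper, the two petri dishes and the pipette where they are.

Things in the scene. Friction and masses are not known exactly. Their poses are not given: they have to be found in the camera images.
- stopper: The smaller of two dark rubber stoppers, the one that fits the flask, loose, about 35 g. 50 mm tall in all, standing upright at the start on its narrow end: a tapered plug 28 mm long, 18 mm across at the foot and 26 mm under the head, then a plain cylindrical head 34 mm across and 22 mm high. Origin: centre of the foot; z up along its axis.
- stopper_seat (a point): Point on the stopper's axis at the underside of its head, 28 mm above the foot; it meets the flask's mouth when the stopper is home. Axes as the stopper.
- stand: Flask stand, fixed to the bench: aluminium base plate 110 x 165 mm, 12 mm thick, with an amber glass conical flask (82 mm across the foot, neck 36 mm outside, 125 mm tall) clipped to it and, 80 mm from the flask's axis along the stand's +y, a steel post 14 mm across with the hold-down bar. Origin: on the bench under the flask's axis; z up.
- flask_mouth (a point): Centre of the flask's open mouth, level with the rim, 137 mm above the bench. The neck's bore is 28 mm and is open for 40 mm below it. Axes as the stand.
- hold_bar (a joint): Angle of the hold-down bar about the upright post, rad: 0 = against its end stop, straight across the flask's axis (pointing along the stand's -y from the post); grows clockwise seen from above as the bar swings aside, 1.57 = pointing along the stand's -x; end stop at 1.75. Light friction (about 0.5 N at the knob) holds it where it is left.
- bar_knob (a point): Middle of the black upright round knob near the free end of the hold-down bar: 14 mm across, 28 mm high, standing on the bar; this point is 14 mm above the bar's top, 14 mm below the knob's top, 115 mm from the hinge axis, 183 mm above the bench. The knob is fixed to the bar.
- bar_hinge (a point): Point on the hold-down bar's vertical hinge axis, at the same height as bar_knob. It is a flat steel bar 20 mm wide and 6 mm thick, its underside 163 mm above the bench, 4 mm above the head of a stopper that is home.
- wide_stopper: The larger dark rubber stopper, too wide for the flask: same shape and height, but head 54 mm across and foot 36 mm. Not to be moved. Origin: centre of the foot.
- dish_near: Closed pale glassy petri dish, 94 mm across, 16 mm high, the one nearer the robot. Not to be moved. Origin: centre of the underside.
- dish_far: Closed pale glassy petri dish, 94 mm across, 16 mm high, the one farther from the robot. Not to be moved. Origin: centre of the underside.
- pipette: White hand pipette lying flat, 270 mm long along its y, 25 mm high. Not to be moved. Origin: on the bench near its middle.
Things that resemble listed ones, but are neither listed nor needed, are in the scene too. Leave any green look-alike of the stand alone.

How it is judged:
On the way, in this order (a step that is already met when the one before it is completed fails the run):
1. the stopper is home in the flask's neck and let go (horizontal distance between stopper_seat and flask_mouth below 0.0035 m and z of stopper_seat in the frame of flask_mouth between -0.004 and 0.0025 m and angle between stopper's own z axis and vertical below 0.07 rad and contact force between stopper and the fingers below 0.05 N), for 0.2 s.
2. the hold-down bar lies across the stopper (horizontal distance between stopper_seat and flask_mouth below 0.0035 m and z of stopper_seat in the frame of flask_mouth between -0.004 and 0.0025 m and angle between stopper's own z axis and vertical below 0.07 rad and value of joint hold_bar below 0.15 rad), for 0.2 s.
At the end, for the whole second after the job is handed in: The stopper stands upright (within 0.07 rad) in the flask's neck, centred within 3.5 mm, its head within 2.5 mm of the rim, at rest and released; the hold-down bar lies across it, within 0.15 rad of its end stop; the wide stopper, both dishes and the pipette are within 40 mm of where they started (all of step 2 and contact force between stopper and the fingers below 0.05 N and linear speed of stopper below 0.02 m/s and distance of each of wide_stopper, dish_near, dish_far, pipette from where it was at the start of the episode below 0.04 m); the robot touches nothing.
It fails at once if the stopper is dropped: it falls freely by more than about 20 mm (over 0.6 m/s with no finger on it) (linear speed of stopper above 0.6 m/s and contact force between stopper and the fingers below 0.05 N).
It fails at once if the wide stopper, a petri dish or the pipette is pushed more than 40 mm or knocked over (distance of any of wide_stopper, dish_near, dish_far, pipette from where it was at the start of the episode above 0.04 m or angle between any of wide_stopper, dish_near, dish_far, pipette's own z axis and vertical above 0.5 rad).
It also fails if it takes over 59 s, if anything falls off the work surface, if the arm or the gripper's body presses on something with over 40 N, if the wrist force passes 120 N, or if a joint passes its speed limit or range.

ROBOT

A 6-joint arm with a two-finger parallel gripper is mounted at the origin on the work surface. World frame = base frame: x ahead of the robot, y to its left, z up, the work surface at z = 0. Lengths are in m, angles in rad, forces in N, time in s.
With the tool pointing down it reaches from about 0.225 to 0.875 m from the base axis. Payload 3.4 kg.
Tool frame: the origin (TCP) lies midway between the tips of the shut fingers; the grasp point (between the pads) lies 19 mm behind it (manip.grip_point_offset is the distance from the TCP to the grasp point, in m); x points along the fingers, y is the direction in which the jaws open and shut, and the axes are right-handed (so a half turn about x gives the same grasp; the last joint's range is limited). The gripper opens to 85 mm and grips with 20 to 120 N. Pads are 22 mm wide; open, the fingers measure 114 mm over their backs; the gripper's body (76 mm by 85 mm) begins 54 mm behind the grasp point. The pads swing forward as they close: fully open they stand 13 mm farther back than shut.
Start: joints at [1.166, 0.276, 1.505, -0, 1.361, -0.121], TCP at [0.161, 0.552, 0.231] pointing down, gripper open.
Joint ranges: [-2.89, 2.89], [-0.75, 2.08], [0.22, 2.7], [-1.18, 4.32], [0.11, 2.71], [-2.7, 2.7]. Speed limits (rad/s): [2.57, 2.57, 3.14, 3.14, 3.14, 3.14].

INTERFACE

Orientations are given as a unit quaternion [w, x, y, z].
In Python, from rig import manip gives the robot as it stands.
- The arm moves only by the shell command python3 -m crank 'ROWS' [FORCE]. ROWS is a JSON object of lists of equal length, an entry for each row: "grip": the opening, from 0 (shut) to 1 (fully open); "slide": the shift along the world's x, y, z in cm, a list of three; "roll": the turn about the world's z in degrees. In form: {"grip": [grip, ...], "slide": [[dx, dy, dz], ...], "roll": [roll, ...]}. A call has 1 to 20 rows; each row is the pose to reach, as a shift and turn from the pose commanded when the call began; what a row does not reach only later rows make up. A row lasts 1/10 s, in which the tool goes at most 50 mm and 8.59 degrees, less where a joint would pass 70% of its speed; a pose out of reach is approached as far as the arm can. A call with a gripper value outside its range is refused whole. The fingers move at their own pace and stop on an object; FORCE is the grip in N (left out, the last holds). Time passes only in rows, so rows that repeat a pose let the fingers close. It gives the time, the measured TCP pose, the force and the opening at its end, in the units of the state.
- manip.get_state(): the state, without advancing time (a new reading comes with each control period).
- manip.get_image(name): name is "scene" or "top" or "wrist"; returns a dict with "frame" (384x512x3 uint8, red, green, blue), "K" (3x3 intrinsics, pixels), "distortion" ([k1, k2, p1, p2, k3] as OpenCV has them; the pictures are not rectified), "R" (3x3) and "t" (3): a world point X has camera coordinates R X + t. Camera axes: x right, y down, z forward; pixel columns grow to the right and rows downward; lengths in m; the calibration is good to about 2 mm. A picture is of the moment at which its call begins. There is no depth.
- manip.sign_off(): hands the job in, once; it reports no verdict.
The state is a dict: "clock": time; "qpos": joint angles; "qd": joint speeds; "effort": joint torques, N m; "position": TCP position; "ee_rot": TCP orientation; "contact_force": force on the tool from outside, world axes, zero at the start; "moment": the same for the moment, N m; "width": finger opening in m.
Only numpy, scipy, OpenCV 4.12 (cv2) and the standard library are available. Lean on these libraries where they do the work, as an engineer would, in place of code of your own. Each camera call takes 0.05 s, during which the arm holds its last target. There are 200 camera calls.

## Working session

There is one attempt and no reset: what is moved stays moved. The work goes in short steps, Python scripts to look and compute and a shell command to move; the robot and the scene stay as the last step left them, time stands still between calls to the robot, and variables do not carry over. Pictures are saved under pics/ and viewed, on a budget of 10 in all, crops included, one or two more only if the job needs it, and the job is handed in when it is done.

```bash
ls; mkdir -p pics
cat > h.py <<'E'
import numpy as np, cv2, pickle
from rig import manip
def snap(name, tag):
    im=manip.get_image(name); pickle.dump(im,open(f'pics/{tag}.pkl','wb'))
    cv2.imwrite(f'pics/{tag}.png', cv2.cvtColor(np.asarray(im['frame']),cv2.COLOR_RGB2BGR)); return im
def load(tag): return pickle.load(open(f'pics/{tag}.pkl','rb'))
def ray(im,px):
    n=cv2.undistortPoints(np.array([[px]],float),np.array(im['K']),np.array(im['distortion'])).ravel()
    R=np.array(im['R']);t=np.array(im['t']); return -R.T@t, R.T@np.array([n[0],n[1],1])
def atz(im,px,z):
    c,d=ray(im,px); return c+d*(z-c[2])/d[2]
def proj(im,X):
    R=np.array(im['R']); return cv2.projectPoints(np.atleast_2d(np.array(X,float)),cv2.Rodrigues(R)[0],np.array(im['t'],float),np.array(im['K']),np.array(im['distortion']))[0].reshape(-1,2)
E
python3 - <<'E'
from h import *
a=snap('scene','s0');b=snap('top','t0');
for i in (a,b): print(i['K'],i['R'],i['t'],i['distortion'])
A=cv2.imread('pics/s0.png');B=cv2.imread('pics/t0.png')
print(manip.get_state(), manip.grip_point_offset)
E
```

```text
pics
[[479.98998936   0.         260.02493473]
 [  0.         479.98998936 190.9687176 ]
 [  0.           0.           1.        ]] [[ 0.86722648  0.49759988 -0.01768022]
 [ 0.32418111 -0.59122799 -0.73848228]
 [-0.37792173  0.63469979 -0.67404105]] [-0.44928998 -0.07360428  1.54125374] [-0.02975241  0.          0.          0.          0.        ]
[[439.06965367   0.         252.75937813]
 [  0.         439.06965367 197.33123039]
 [  0.           0.           1.        ]] [[ 0.00396281 -0.99981492  0.0188263 ]
 [-0.9937182  -0.00604283 -0.11174803]
 [ 0.11184111 -0.0182652  -0.99355823]] [-0.01300538  0.50345915  1.41248173] [-0.14007187  0.          0.          0.          0.        ]
{'clock': 0.1, 'qpos': array([ 1.16604004e+00,  2.76509500e-01,  1.50600531e+00,  1.74584802e-05,
        1.36072881e+00, -1.21012240e-01]), 'qd': array([-9.00128228e-04, -2.07460950e-03, -5.73711673e-04,  1.18726789e-03,
        9.98377932e-05, -1.96356682e-04]), 'effort': array([ 1.54440208e-04, -4.17702341e+01, -2.46406245e+01, -2.62325875e-04,
        5.87754766e-03,  8.36091516e-06]), 'position': array([0.16078732, 0.55156061, 0.23053941]), 'ee_rot': array([ 0.69984457,  0.09942164,  0.7001596 , -0.10054581]), 'contact_force': array([ 0.16770489, -0.19424447, -0.50726847]), 'moment': array([-0.00213302, -0.00637112, -0.03945185]), 'width': 0.08545971930864181} 0.0187
```

View pics/t0.png

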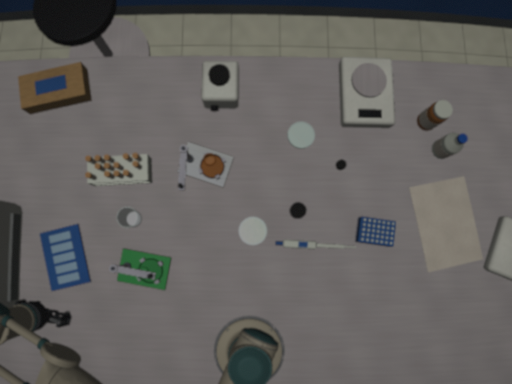

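View pics/s0.png

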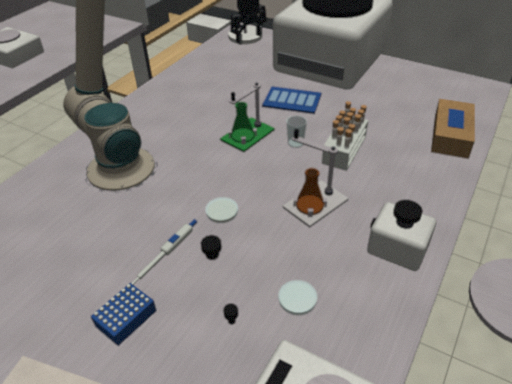

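Candidates: the small dark stopper at top (341,165) / scene (231,313), and the wide one at top (298,210) / scene (211,246). The small one fits the flask. The amber stand is at top (208,165) / scene (315,195), and the green one at top (145,269) is the look-alike. I'll confirm these in one enlarged crop.

Run:
```python
from h import *
A=cv2.imread('pics/s0.png');B=cv2.imread('pics/t0.png')
r=lambda im,x,y,w,h:cv2.resize(im[y:y+h,x:x+w],(400,300),interpolation=cv2.INTER_CUBIC)
o=np.vstack([np.hstack([r(B,165,125,80,60+0),r(A,270,120,120,90)]),np.hstack([r(B,280,140,80,80*3//4+20),r(A,190,230,80,100)])])
o=np.vstack([np.hstack([r(B,165,130,80,60),r(A,270,125,128,96)]),np.hstack([r(B,280,150,96,72),r(A,170,230,128,96)])])
cv2.imwrite('pics/c1.png',np.clip(o.astype(float)*1.4,0,255).astype('uint8'))
```

```text
(no output)
```

View pics/c1.png

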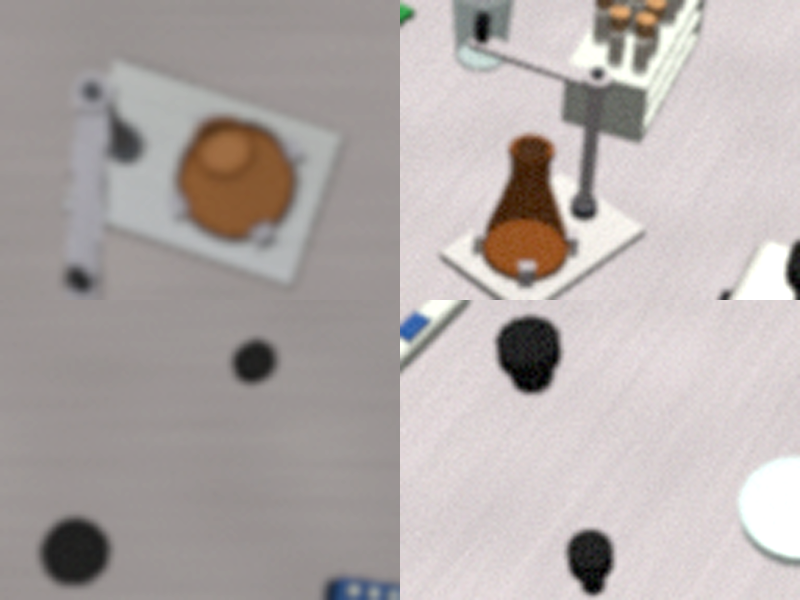

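The crop confirms it: the small stopper is at top (341,165) / scene (231,313). The amber stand has its mouth at top (210,160), hinge at (183,148) and knob at (181,185), so the bar is swung aside. Next I compute positions.

Run:
```python
from h import *
from scipy.optimize import least_squares
t=load('t0');s=load('s0')
def blob(im,x,y,w):
    g=im['frame'][y-w:y+w,x-w:x+w].mean(2); wt=np.clip(np.median(g)-g-25,0,None); Y,X=np.mgrid[y-w:y+w,x-w:x+w]
    return (X*wt).sum()/wt.sum(),(Y*wt).sum()/wt.sum()
def tri(obs):
    return np.linalg.lstsq(np.vstack([np.eye(3)-np.outer(d,d)/(d@d) for c,d in obs]),np.hstack([(np.eye(3)-np.outer(d,d)/(d@d))@c for c,d in obs]),rcond=None)[0]
for n,p,q,w in (('small',(341,165),(231,313),13),('wide',(298,210),(211,247),15)):
    a=blob(t,*p,w);b=blob(s,*q,w+2); print(n,a,b,'top z.04',atz(t,a,.04),'scene z.03',atz(s,b,.03),'tri',tri([ray(t,a),ray(s,b)]))
T=lambda x,y:(165+x/5,130+y/5); S=lambda x,y:(270+x/3.125,125+y/3.125)
print('mouth',atz(t,T(226,150),.137),atz(s,S(132,148),.137))
print('hinge',atz(t,T(92,90),.175),atz(s,S(197,72),.175))
print('knob',atz(t,T(79,277),.19),atz(s,S(82,28),.183))
# base plate corners, z .012
cs=[atz(t,T(*c),.012)[:2] for c in ((112,60),(343,135),(294,285))]; print('plate',cs)
print('foot flask', atz(t,T(237,180),.03), 'clips')
for n,p in (('dish_far',(301,134)),('dish_near',(252,231)),('cyl',(130,217)),('rack',(118,169))): print(n,atz(t,p,.016))
st=manip.get_state();print(st['position'])
w=snap('wrist','w0'); R=np.array(w['R']);print('wristcam',-R.T@np.array(w['t']),R)
```

```text
small (np.float64(340.5691181477698), np.float64(164.39181137214842)) (np.float64(230.52993809956877), np.float64(312.8906181242116)) top z.04 [ 0.61392065 -0.30112727  0.04      ] scene z.03 [ 0.61246024 -0.29948201  0.03      ] tri [ 0.6147194  -0.30223377  0.03535817]
wide (np.float64(297.5670929507173), np.float64(210.00371179039297)) (np.float64(210.9597562709805), np.float64(246.7481481162281)) top z.04 [ 0.4615757  -0.15633242  0.04      ] scene z.03 [ 0.46040899 -0.15510806  0.03      ] tri [ 0.46214963 -0.15718081  0.03306112]
mouth [0.60557119 0.12236853 0.137     ] [0.61191066 0.12498782 0.137     ]
hinge [0.6341826  0.20023118 0.175     ] [0.6351092  0.20392263 0.175     ]
knob [0.51912737 0.2029474  0.19      ] [0.52197803 0.2045955  0.183     ]
plate [array([0.6919634 , 0.21062296]), array([0.64116177, 0.05406596]), array([0.53934951, 0.08569091])]
foot flask [0.60671615 0.12336647 0.03      ] clips
dish_far [ 0.72179306 -0.17329557  0.016     ]
dish_near [ 0.39362393 -0.00865202  0.016     ]
cyl [0.43684724 0.39588469 0.016     ]
rack [0.59801131 0.44285645 0.016     ]
[0.16078732 0.55156061 0.23053941]
wristcam [0.09232638 0.57179445 0.3741819 ] [[ 0.27905257  0.96027506 -0.00121592]
 [ 0.92277664 -0.26780483  0.27706288]
 [ 0.26573094 -0.07843713 -0.96085102]]
```

```bash
python3 -m crank '{"grip":[1,1,1,1,1,1,1,1,1,1,1,1,1,1,1],"slide":[[10,-8,12],[43,-36,12],[43,-36,12],[43,-36,12],[43,-36,12],[43,-36,12],[43,-36,12],[43,-36,12],[43,-36,12],[43,-36,12],[43,-36,12],[43,-36,12],[43,-36,12],[43,-36,12],[43,-36,12]],"roll":[-8,-16,-24,-32,-40,-48,-56,-64,-72,-80,-88,-92,-92,-92,-92]}'
python3 - <<'E'
from h import *
w=snap('wrist','w1'); im=cv2.imread('pics/w1.png')
cv2.imwrite('pics/w1b.png',cv2.resize(im,(800,600),interpolation=cv2.INTER_CUBIC))
print(manip.get_state()['position'],proj(w,[[.608,.124,.137],[.634,.202,.175],[.52,.204,.183]])*800/512)
E
```

```text
clock: 1.65
position: [0.59, 0.1927, 0.351]
ee_rot: [-0.414, -0.572, -0.415, 0.573]
contact_force: [-0.1, -0.2, -0.2]
width: 0.0854
[0.5898799  0.19294123 0.35118101] [[436.61333267 322.95437355]
 [445.1113884  239.56601777]
 [304.64985738 284.1911735 ]]
```

View pics/w1b.png

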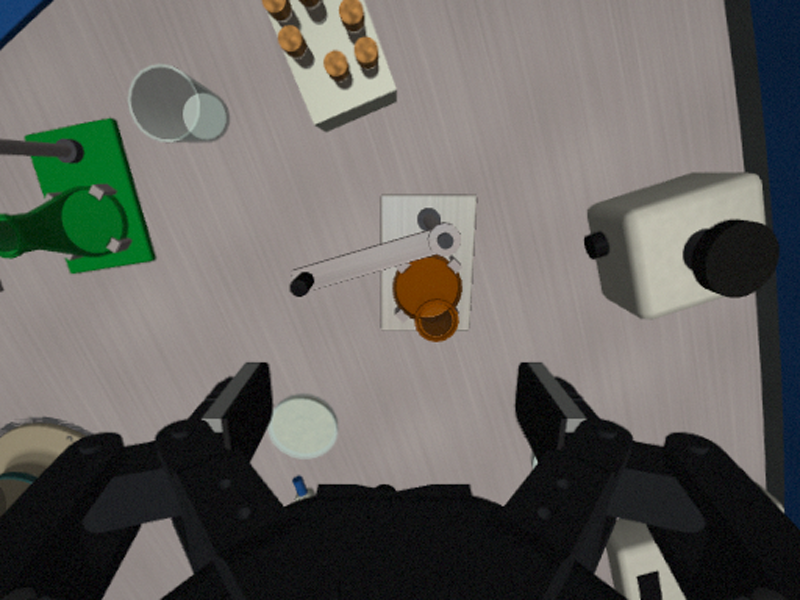

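The wrist view shows the rim centre at (437,321), hinge at (445,239) and knob top at (303,283), each within a few px of the prediction. One closer look at the mouth will refine it.

```bash
python3 -m crank '{"grip":[1,1,1,1,1],"slide":[[2,-2,-5],[2,-2,-10],[2,-2,-10],[2,-2,-10],[2,-2,-10]],"roll":[0,0,0,0,0]}'
python3 - <<'E'
from h import *
a=load('w1');f=512/800
for n,p,z in (('mouth',(437,320.5),.137),('hinge',(445,239.5),.175),('knob',(302,282),.195)): print(n,atz(a,np.array(p)*f,z))
w=snap('wrist','w2'); im=cv2.imread('pics/w2.png')
p=proj(w,[.608,.124,.137])[0];print(p)
x,y=int(p[0])-80,int(p[1])-70;print(x,y)
cv2.imwrite('pics/w2c.png',cv2.resize(im[y:y+120,x:x+160],(800,600),interpolation=cv2.INTER_CUBIC))
E
```

```text
clock: 2.2
position: [0.6121, 0.1732, 0.2543]
ee_rot: [0.415, 0.574, 0.414, -0.571]
contact_force: [0.4, -0.4, 0.2]
width: 0.0856
mouth [0.60901018 0.12617478 0.137     ]
hinge [0.63393237 0.20207589 0.175     ]
knob [0.52224048 0.2083426  0.195     ]
[262.86206351 227.63748603]
182 157
```

View pics/w2c.png

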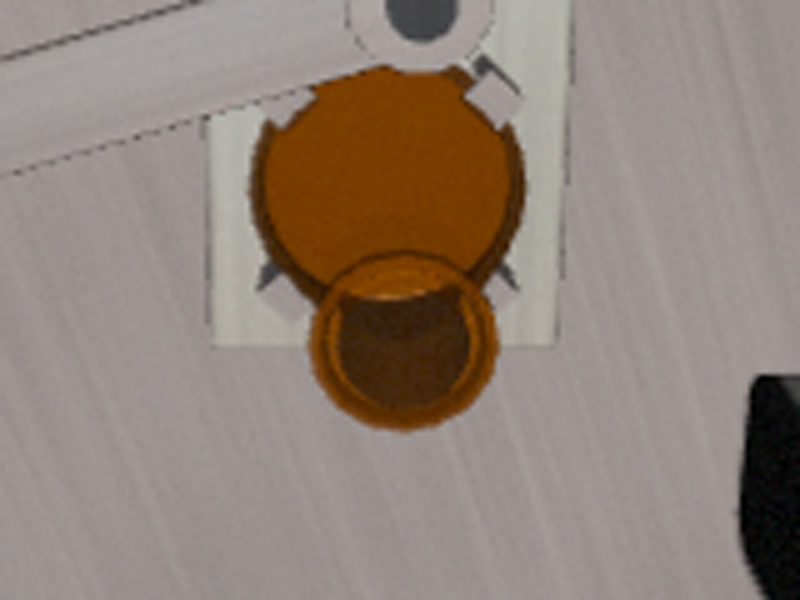

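The rim centre is at crop (404,341), raw (262.8,225.2). Now on to the stopper.

```bash
python3 -m crank '{"grip":[1,1,1,1,1,1,1,1,1,1,1,1],"slide":[[0,-5,0],[0,-10,0],[0,-15,0],[0,-20,0],[0,-25,0],[0,-30,0],[0,-35,-1],[0,-40,-4],[0,-43,-6],[0,-43,-6],[0,-43,-6],[0,-43,-6]],"roll":[0,0,0,0,0,0,0,0,0,0,0,0]}'
python3 - <<'E'
from h import *
a=load('w2')
print('mouth',atz(a,(262.8,225.2),.137))
w=snap('wrist','w3'); im=cv2.imread('pics/w3.png')
p=proj(w,[.6135,-.301,.05])[0];print(p)
x,y=int(p[0])-80,int(p[1])-60;print(x,y)
cv2.imwrite('pics/w3c.png',np.clip(1.8*cv2.resize(im[y:y+120,x:x+160],(800,600),interpolation=cv2.INTER_CUBIC).astype(float),0,255).astype('uint8'))
E
```

```text
clock: 3.45
position: [0.6124, -0.2574, 0.1938]
ee_rot: [0.416, 0.574, 0.413, -0.572]
contact_force: [0.1, 0.5, -0.2]
width: 0.0854
mouth [0.60878359 0.12671543 0.137     ]
[264.67117309 212.26972038]
184 152
```

View pics/w3c.png

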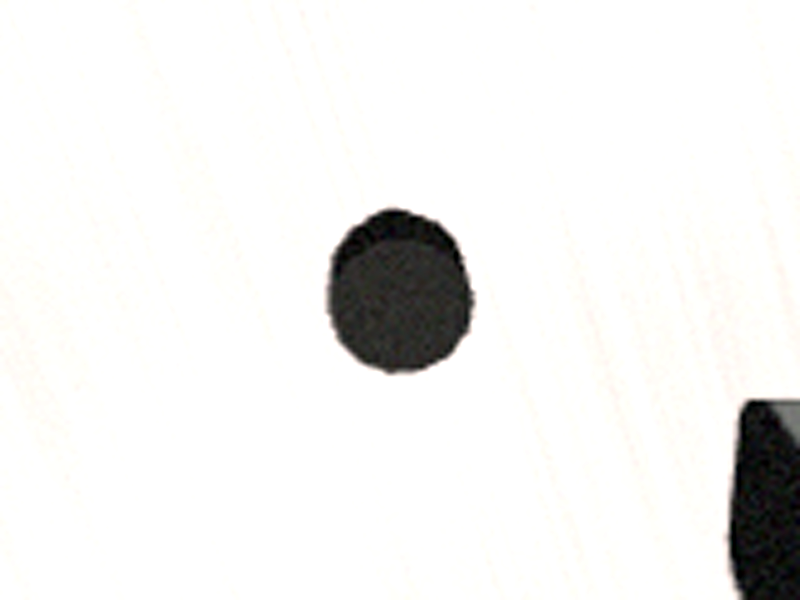

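Run:
```python
from h import *
p=atz(load('w3'),(264.2,213.2),.05);s=manip.get_state()
print(p,s['position'],(p-s['position'])*100)
```

```text
[ 0.61263808 -0.3019281   0.05      ] [ 0.61229216 -0.2570572   0.1937938 ] [  0.03459193  -4.48709077 -14.37938047]
```

```bash
python3 -m crank '{"grip":[1,1,1,1,1,1,1,0,0,0,0,0,0,0,0,0,0,0],"slide":[[0,-4.5,-3],[0,-4.5,-7],[0,-4.5,-11],[0,-4.5,-14],[0,-4.5,-16],[0,-4.5,-16.5],[0,-4.5,-16.5],[0,-4.5,-16.5],[0,-4.5,-16.5],[0,-4.5,-16.5],[0,-4.5,-16.5],[0,-4.5,-16.5],[0,-4.5,-16.5],[0,-4.5,-16.5],[0,-4.5,-16.5],[0,-4.5,-16.5],[0,-4.5,-16.5],[0,-4.5,-16.5]],"roll":[0,0,0,0,0,0,0,0,0,0,0,0,0,0,0,0,0,0]}' 35
python3 - <<'E'
from h import *
w=snap('wrist','w4'); im=cv2.imread('pics/w4.png')
cv2.imwrite('pics/w4b.png',np.clip(2*cv2.resize(im[180:384,120:392],(800,600),interpolation=cv2.INTER_CUBIC).astype(float),0,255).astype('uint8'))
E
```

```text
clock: 5.3
position: [0.6116, -0.3034, 0.0276]
ee_rot: [0.415, 0.573, 0.414, -0.573]
contact_force: [-0.8, 0.6, 5.7]
width: 0.032
```

View pics/w4b.png

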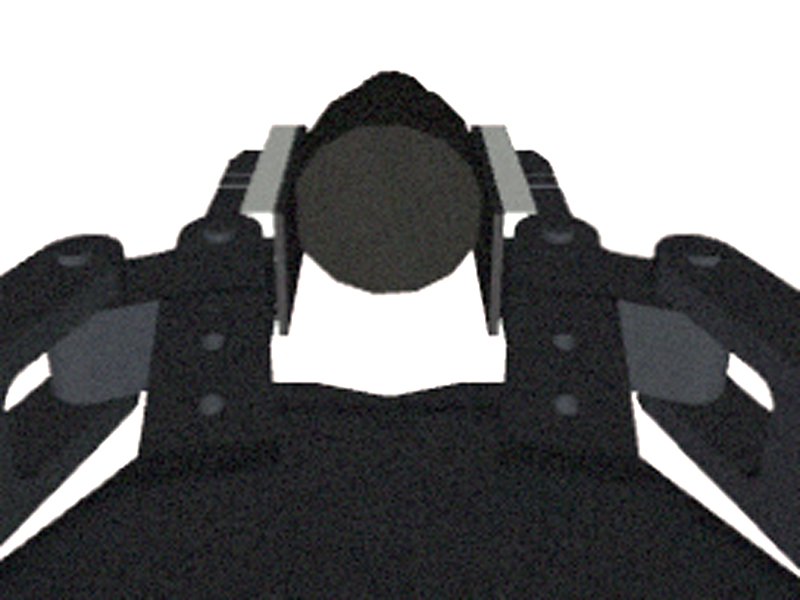

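```bash
python3 - <<'E'
from h import *
print(atz(load('w4'),(251.9,250.7),.05), manip.get_state()['position'], manip.get_state()['contact_force'])
E
python3 -m crank '{"grip":[0,0,0,0,0,0],"slide":[[0,0,1],[0,0,4],[0,0,8],[0,0,13],[0,0,18],[0,0,18]],"roll":[0,0,0,0,0,0]}'
```

```text
[ 0.61144927 -0.30078178  0.05      ] [ 0.61160149 -0.30332675  0.0275433 ] [-0.27258718  0.02351846  5.239005  ]
clock: 5.95
position: [0.6146, -0.3053, 0.2157]
ee_rot: [0.42, 0.575, 0.409, -0.571]
contact_force: [1.0, -0.3, -0.0]
width: 0.0313
```

```bash
python3 -m crank '{"grip":[0,0,0,0,0,0,0,0,0,0,0,0,0],"slide":[[0,-0,0],[0,4,0],[0,8,0],[0,13,0],[0,18,0],[0,23,0],[0,28,0],[-0.3,33,0],[-0.3,38,0],[-0.3,42.6,0],[-0.3,42.6,0],[-0.3,42.6,0],[-0.3,42.6,0]],"roll":[0,0,0,0,0,0,0,0,0,0,0,0,0]}'
python3 - <<'E'
from h import *
s=manip.get_state();print(s['position'],s['ee_rot'],s['contact_force'])
w=snap('wrist','w5'); im=cv2.imread('pics/w5.png')
cv2.imwrite('pics/w5b.png',np.clip(2*cv2.resize(im[150:300,152:352],(800,600),interpolation=cv2.INTER_CUBIC).astype(float),0,255).astype('uint8'))
E
```

```text
clock: 7.25
position: [0.6073, 0.1221, 0.2049]
ee_rot: [-0.414, -0.572, -0.414, 0.574]
contact_force: [0.1, -0.0, -0.6]
width: 0.0315
[0.60730032 0.1220878  0.20488269] [-0.41395803 -0.57207275 -0.41446067  0.57410266] [ 0.08434744 -0.04811944 -0.61849472]
```

View pics/w5b.png

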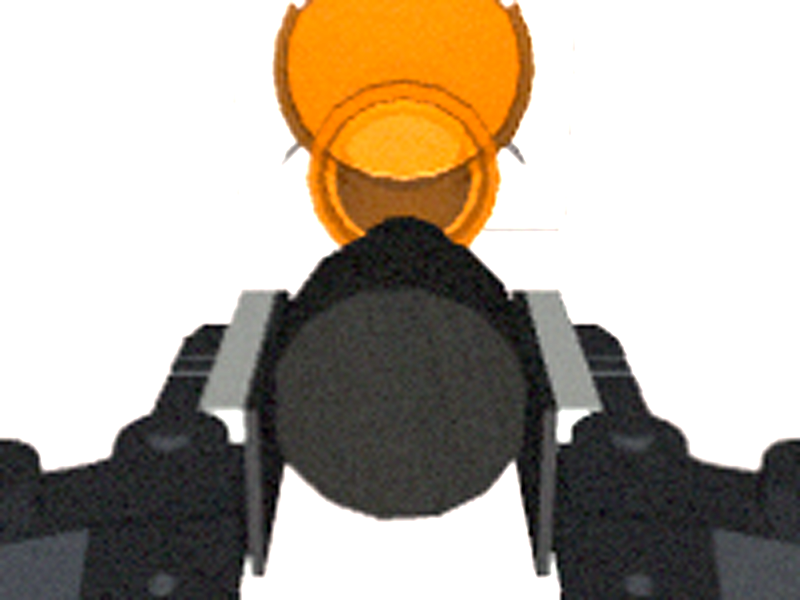

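Run:
```python
from h import *
w=load('w5'); m=atz(w,(252.75,192.75),.137)
zt=.05+.2049-.0276
h=atz(w,(252.25,250.75),zt)
# apparent size check of the head and of the tip silhouette (foot far edge at crop y 217)
c,d=ray(w,(252.25,250.75)); R=np.array(w['R']); print('mouth',m,'head',h,'shift cm',100*(m-h))
print('head diam at zt', np.linalg.norm(atz(w,(152+275/4,252.5),zt)-atz(w,(152+527/4,252.5),zt)), 'rim', np.linalg.norm(atz(w,(152+307/4,192.75),.137)-atz(w,(152+499/4,192.75),.137)))
foot=h+[0,0,-.05]; ang=np.linspace(0,2*np.pi,60)
for r,dz in ((.017,0),(.009,-.05),(.013,-.022)):
  q=(proj(w,h+np.c_[r*np.cos(ang),r*np.sin(ang),0*ang+dz])-[152,150])*4; print(r,q.min(0),q.max(0))
```

```text
mouth [0.60879673 0.12749267 0.137     ] head [0.6073863  0.12455483 0.2273    ] shift cm [ 0.1410433   0.29378407 -9.03      ]
head diam at zt 0.03225604431505667 rim 0.039969809645212885
0.017 [267.8570478  279.72715078] [534.12391412 517.12132298]
0.009 [348.8824239  208.17211438] [453.12457763 305.40708122]
0.013 [312.84100803 245.57744625] [489.17883474 406.57226912]
```

```bash
python3 -m crank '{"grip":[0,0,0,0,0,0,0],"slide":[[0.15,0.24,0],[0.15,0.24,-1.5],[0.15,0.24,-3],[0.15,0.24,-4],[0.15,0.24,-5],[0.15,0.24,-5.5],[0.15,0.24,-5.5]],"roll":[0,0,0,0,0,0,0]}'; python3 -m crank '{"grip":[0,0,0,0],"slide":[[0,0,-0.3],[0,0,-0.6],[0,0,-0.8],[0,0,-0.8]],"roll":[0,0,0,0]}'
```

```text
clock: 8.0
position: [0.6092, 0.1251, 0.1506]
ee_rot: [-0.414, -0.573, -0.414, 0.574]
contact_force: [0.3, 0.6, -0.3]
width: 0.0314
clock: 8.4
position: [0.6093, 0.1254, 0.1431]
ee_rot: [-0.414, -0.573, -0.414, 0.573]
contact_force: [0.3, -0.6, -0.1]
width: 0.0316
```

```bash
python3 -m crank '{"grip":[0,0,0,0],"slide":[[0,0,-0.1],[0,0,-0.2],[0,0,-0.3],[0,0,-0.3]],"roll":[0,0,0,0]}'; python3 -m crank '{"grip":[0,0,0,0],"slide":[[0,0,-0.1],[0,0,-0.2],[0,0,-0.2],[0,0,-0.2]],"roll":[0,0,0,0]}'; python3 -m crank '{"grip":[0,0,0],"slide":[[0,0,-0.1],[0,0,-0.1],[0,0,-0.1]],"roll":[0,0,0]}'
```

```text
clock: 8.8
position: [0.6092, 0.1252, 0.1402]
ee_rot: [-0.414, -0.573, -0.414, 0.573]
contact_force: [-0.3, -1.4, 0.0]
width: 0.0315
clock: 9.2
position: [0.6091, 0.125, 0.1382]
ee_rot: [-0.414, -0.573, -0.414, 0.573]
contact_force: [-2.6, -3.9, 0.9]
width: 0.0317
clock: 9.5
position: [0.6091, 0.125, 0.1374]
ee_rot: [-0.414, -0.573, -0.414, 0.573]
contact_force: [-3.5, -3.6, 2.9]
width: 0.0314
```

Light side contact toward -x and -y, so I shift that way and keep lowering.

```bash
python3 -m crank '{"grip":[0,0,0],"slide":[[-0.05,-0.06,0],[-0.05,-0.06,0],[-0.05,-0.06,0]],"roll":[0,0,0]}'; python3 -m crank '{"grip":[0,0,0,0],"slide":[[0,0,-0.1],[0,0,-0.1],[0,0,-0.15],[0,0,-0.15]],"roll":[0,0,0,0]}'
```

```text
clock: 9.8
position: [0.6091, 0.1249, 0.1374]
ee_rot: [0.414, 0.573, 0.414, -0.573]
contact_force: [-2.7, -3.8, 2.0]
width: 0.0318
clock: 10.2
position: [0.6091, 0.1248, 0.137]
ee_rot: [0.415, 0.573, 0.414, -0.573]
contact_force: [-4.6, -2.8, 7.0]
width: 0.0313
```

```bash
python3 -m crank '{"grip":[0,0,0,0],"slide":[[-0.08,-0.06,0.1],[-0.08,-0.06,0.1],[-0.08,-0.06,0.1],[-0.08,-0.06,0.1]],"roll":[0,0,0,0]}'; python3 -m crank '{"grip":[0,0,0,0],"slide":[[0,0,-0.1],[0,0,-0.2],[0,0,-0.2],[0,0,-0.2]],"roll":[0,0,0,0]}'
```

```text
clock: 10.6
position: [0.6089, 0.1247, 0.1371]
ee_rot: [0.414, 0.574, 0.414, -0.572]
contact_force: [-0.5, 0.6, 2.3]
width: 0.0312
clock: 11.0
position: [0.609, 0.1246, 0.1367]
ee_rot: [0.415, 0.574, 0.414, -0.572]
contact_force: [-3.8, -1.4, 10.6]
width: 0.0317
```

```bash
python3 -m crank '{"grip":[0,0.3,0.6,0.8,1,1,1,1,1,1,1,1,1,1,1],"slide":[[0,0,0.15],[0,0,0.15],[0,0,0.15],[0,0,0.15],[0,0,0.15],[0,0,0.15],[0,0,1],[0,0,3],[0,0,6],[0,0,9],[0,2,11],[0,4,12],[0,4,12],[0,4,12],[0,4,12]],"roll":[0,0,0,0,0,0,0,0,0,0,0,0,0,0,0]}'
python3 - <<'E'
from h import *
w=snap('wrist','w6'); im=cv2.imread('pics/w6.png'); s=snap('scene','s6')
p=proj(w,[.6088,.1265,.159])[0]; x,y=int(p[0])-90,int(p[1])-95;print(x,y)
A=cv2.resize(im[y:y+150,max(x,0):x+100],(400,600),interpolation=cv2.INTER_CUBIC)
B=cv2.resize(cv2.imread('pics/s6.png')[125:230,275:345],(400,600),interpolation=cv2.INTER_CUBIC)
A=cv2.resize(im[y:y+135,x:x+180],(800,600),interpolation=cv2.INTER_CUBIC)
B=cv2.resize(cv2.imread('pics/s6.png')[145:220,285:345],(240,300),interpolation=cv2.INTER_CUBIC)
A[300:,560:]=B
cv2.imwrite('pics/c6.png',np.clip(1.8*A.astype(float),0,255).astype('uint8'))
E
```

```text
clock: 12.5
position: [0.6078, 0.1635, 0.2541]
ee_rot: [-0.414, -0.572, -0.414, 0.574]
contact_force: [0.1, -0.2, -0.2]
width: 0.085
175 129
```

View pics/c6.png

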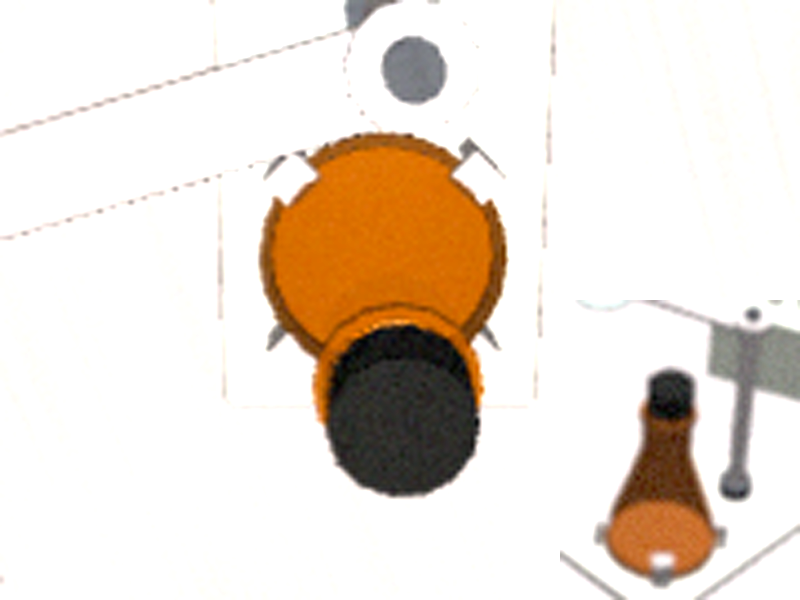

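Stopper seated upright: head top at crop (403,426), rim centre around x=399. Now a numeric check of that, and the knob position.

```bash
python3 - <<'E'
from h import *
w=load('w6'); print('head',atz(w,(175+403/4.444,129+426/4.444),.159))
a=np.linspace(0,2*np.pi,90); c=lambda r,z,x=.6088,y=.1265:(proj(w,np.c_[x+r*np.cos(a),y+r*np.sin(a),0*a+z])-[175,129])*4.444
for n,r,z in (('top',.017,.159),('under',.017,.137),('rim',.018,.137)): q=c(r,z);print(n,q.min(0),q.max(0))
for tag in('w1','w6'):
  w=load(tag)
  p=proj(w,[.5205,.2055,.185])[0]; g=w['frame'].mean(2).astype(float)
  m=(g<45).astype('uint8'); n,l,s,ce=cv2.connectedComponentsWithStats(m)
  for i in range(1,n):
    if s[i,4]>20 and np.linalg.norm(ce[i]-p)<40: print(tag,p,ce[i],s[i],atz(w,ce[i],.187))
H=np.array([.6338,.2027])
for k in range(0,11):
  f=np.radians(178.2+7.36*k); print(k,np.round(100*(H+.115*np.array([np.cos(f),np.sin(f)])),2), end=' ')
E
python3 -m crank '{"grip":[0.45,0.45,0.45,0.45,0.45,0.45,0.45,0.45,0.45,0.45,0.45,0.45],"slide":[[-2,1,0],[-5,2,0],[-8,4,0],[-8.8,4.2,0],[-8.8,4.2,0],[-8.8,4.2,0],[-8.8,4.2,0],[-8.8,4.2,0],[-8.8,4.2,0],[-8.8,4.2,0],[-8.8,4.2,0],[-8.8,4.2,0]],"roll":[-8,-16,-24,-32,-40,-48,-56,-64,-72,-73.5,-73.5,-73.5]}'
```

```text
head [0.60861458 0.12589912 0.159     ]
top [325.43966035 350.4940262 ] [480.522265   493.45789372]
under [326.65936942 317.65384464] [470.07495317 451.22044304]
rim [322.4407881  313.58120346] [474.29230158 455.00757144]
w1 [194.56474055 181.032713  ] [192.93081761 181.48427673] [186 174  15  16 159] [0.51901016 0.20594265 0.187     ]
w6 [138.21781286 184.29162746] [135.50480769 185.29326923] [122 174  28  23 416] [0.51897629 0.20566825 0.187     ]
0 [51.89 20.63] 1 [51.93 19.16] 2 [52.17 17.7 ] 3 [52.59 16.28] 4 [53.19 14.93] 5 [53.96 13.67] 6 [54.88 12.52] 7 [55.94 11.5 ] 8 [57.13 10.62] 9 [58.42  9.9 ] 10 [59.79  9.35] clock: 13.8
position: [0.5202, 0.206, 0.2546]
ee_rot: [0.01, -0.707, 0.01, 0.707]
contact_force: [-0.1, 0.7, -0.1]
width: 0.0384
```

```bash
python3 -m crank '{"grip":[0.45,0.45,0.45,0.45,0.45,0.27,0.27,0.27],"slide":[[-0.1,0,-2],[-0.1,0,-4],[-0.1,0,-6],[-0.1,0,-7.5],[-0.1,0,-7.9],[-0.1,0,-7.9],[-0.1,0,-7.9],[-0.1,0,-7.9]],"roll":[0,0,0,0,0,0,0,0]}'
```

```text
clock: 14.6
position: [0.5199, 0.2064, 0.1769]
ee_rot: [-0.011, 0.708, -0.011, -0.706]
contact_force: [0.0, -0.3, -0.7]
width: 0.023
```

```bash
python3 -m crank '{"grip":[0.27,0.27,0.27,0.27,0.27,0.27,0.27,0.27,0.27,0.27,0.27,0.27,0.27,0.27,0.27,0.27,0.27,0.27],"slide":[[0.01,-0.73,0],[0.04,-1.47,0],[0.14,-2.2,0],[0.28,-2.93,0],[0.47,-3.65,0],[0.7,-4.35,0],[0.98,-5.03,0],[1.3,-5.7,0],[1.66,-6.34,0],[2.07,-6.96,0],[2.51,-7.55,0],[2.99,-8.11,0],[3.5,-8.64,0],[4.05,-9.13,0],[4.63,-9.59,0],[5.24,-10.01,0],[5.87,-10.39,0],[6.53,-10.73,0]],"roll":[3.7,7.4,11,14.7,18.4,22.1,25.8,29.4,33.1,36.8,40.5,44.2,47.8,51.5,55.2,58.9,62.6,66.2]}'
```

```text
clock: 16.4
position: [0.5848, 0.0988, 0.1767]
ee_rot: [0.378, 0.598, 0.378, -0.597]
contact_force: [-0.4, -0.7, 0.1]
width: 0.0233
```

```bash
python3 -m crank '{"grip":[0.27,0.27,0.27,0.27],"slide":[[0.7,-0.3,0],[1.2,-0.48,0],[1.37,-0.55,0],[1.37,-0.55,0]],"roll":[3.7,7.4,7.4,7.4]}'; python3 -m crank '{"grip":[0.27,0.27,0.27],"slide":[[0.2,-0.07,0],[0.3,-0.1,0],[0.3,-0.1,0]],"roll":[0,0,0]}';  python3 -m crank '{"grip":[0.27,0.27,0.27],"slide":[[0.1,-0.03,0],[0.15,-0.05,0],[0.15,-0.05,0]],"roll":[0,0,0]}'
```

```text
clock: 16.8
position: [0.5987, 0.0934, 0.1763]
ee_rot: [0.415, 0.573, 0.414, -0.573]
contact_force: [-0.7, 0.2, 0.1]
width: 0.023
clock: 17.1
position: [0.6013, 0.0925, 0.1759]
ee_rot: [0.415, 0.573, 0.415, -0.573]
contact_force: [0.6, -0.2, -0.0]
width: 0.0233
clock: 17.4
position: [0.6026, 0.092, 0.1758]
ee_rot: [-0.415, -0.573, -0.415, 0.573]
contact_force: [-1.8, -0.0, 1.2]
width: 0.0232
```

```bash
python3 -m crank '{"grip":[0.27,0.27,0.27],"slide":[[0.1,-0.03,0],[0.15,-0.05,0],[0.15,-0.05,0]],"roll":[0,0,0]}';  python3 -m crank '{"grip":[0.27,0.27,0.27],"slide":[[0.1,-0.03,0],[0.15,-0.05,0],[0.15,-0.05,0]],"roll":[0,0,0]}'
```

```text
clock: 17.7
position: [0.6028, 0.0919, 0.1757]
ee_rot: [-0.414, -0.572, -0.416, 0.573]
contact_force: [-4.2, 2.4, 4.2]
width: 0.0235
clock: 18.0
position: [0.6028, 0.0919, 0.1756]
ee_rot: [-0.413, -0.571, -0.417, 0.574]
contact_force: [-8.0, 2.4, 4.9]
width: 0.023
```

The bar is against its end stop: the force rises while the position holds. I back off, open, lift clear and check.

```bash
python3 -m crank '{"grip":[0.27,0.3,0.4,0.45,0.45,0.45,0.45,0.45,0.45,0.45,0.45,0.45,0.45,0.45],"slide":[[-0.3,0.1,0],[-0.5,0.15,0],[-0.5,0.15,0],[-0.5,0.15,0],[-0.5,0.15,1],[-0.5,0.15,3],[-0.5,0.15,6],[-0.5,0.15,9],[-0.5,3,12],[-0.5,6,14],[-0.5,9,14],[-0.5,9,14],[-0.5,9,14],[-0.5,9,14]],"roll":[0,0,0,0,0,0,0,0,0,0,0,0,0,0]}'
python3 - <<'E'
from h import *
w=snap('wrist','w7'); im=cv2.imread('pics/w7.png'); s=snap('scene','s7')
p=proj(w,[.6088,.1265,.159])[0]; x,y=int(p[0])-80,int(p[1])-70;print(x,y)
A=cv2.resize(im[y:y+120,x:x+160],(800,600),interpolation=cv2.INTER_CUBIC)
A[300:,560:]=cv2.resize(cv2.imread('pics/s7.png')[140:215,285:345],(240,300),interpolation=cv2.INTER_CUBIC)
cv2.imwrite('pics/c7.png',np.clip(1.5*A.astype(float),0,255).astype('uint8'))
H=np.array([.6338,.2027])
for th in (0,.15): 
  f=np.radians(251.8)-th; print(th,(proj(w,[*(H+.115*np.array([np.cos(f),np.sin(f)])),.197])-[x,y])*5)
print('hinge',(proj(w,[*H,.175])-[x,y])*5)
for k,q in (('dish_far',(301,134)),('dish_near',(252,231)),('wide',(298,210)),('pip',(300,244))): pass
t=snap('top','t7'); d=np.abs(t['frame'].astype(int)-load('t0')['frame'].astype(int)).sum(2)
for k,(x0,y0) in {'far':(301,134),'near':(252,231),'wide':(298,210),'pip':(315,245)}.items(): print(k,(d[y0-15:y0+15,x0-18:x0+18]>60).sum())
E
```

```text
clock: 19.4
position: [0.6007, 0.18, 0.3157]
ee_rot: [-0.415, -0.572, -0.414, 0.573]
contact_force: [-0.7, 0.1, -0.7]
width: 0.0385
192 143
0 [[411.83323588 563.50742948]]
0.15 [[334.66678302 558.39719001]]
hinge [[416.91936322  32.04630273]]
far 0
near 0
wide 0
pip 0
```

View pics/c7.png

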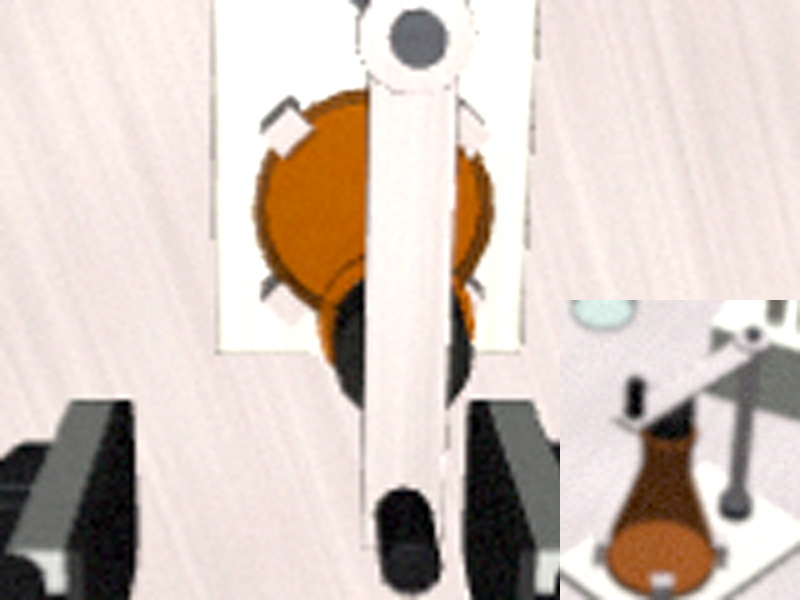

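The bar lies across the stopper. The knob top is at crop (411,565), and the angle-0 prediction is (412,563). The stopper is still seated, and the top camera sees no change at the wide stopper, the dishes or the pipette.

```bash
python3 -c "
from rig import manip
print(manip.sign_off())"
```

```text
the job is handed in; nothing more can be done
None
```

I put the small stopper in the amber flask, pressed it home, let go, and swung the hold-down bar by its knob to its end stop. I handed the job in at about 19.5 s on the robot's clock; no verdict is reported.

- **Stopper:** it went down under grip. There was 3–5 N of side contact just above the rim, which I corrected for. It stopped at TCP z 0.1367 m under about 10 N, against 0.1366 m expected for home. After release the wrist camera put its head about 0.7 mm from the mouth's centre, and it looked upright.
- **Bar:** force rose to 8 N with no further movement at the stop. In the last picture the knob was within 2 px of where angle 0 puts it, so well under 0.15 rad. The bar crossed the stopper, and the gripper was clear.
- **Other items:** the top camera showed no change at the wide stopper, both dishes or the pipette.
- **Disagreements:** views of the mouth differed by a few mm in y: the first top view gave 0.122 m and the wrist views 0.126–0.127 m. I used the wrist values, and the fit bore them out. While the stopper was held, its head looked about 5% narrower than expected, probably because the pads covered its edges.
- **Pictures:** I viewed 10, not counting camera frames used only for calculation.

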